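# Seal the sugar tub by running a fingertip round its lid

### The arm

A 7-joint arm with a two-finger parallel gripper is mounted at the origin on a cart in front of the work surface, level with it; the furniture and walls round the work are solid. World frame = base frame: x ahead of the robot, y to its left, z up, the work surface at z = 0. Lengths are in m, angles in degrees, forces in N, time in s.
With the tool pointing down it reaches from about 0.425 to 0.875 m from the base axis. Payload 4.7 kg.
Tool frame: the origin (TCP) lies between the finger pads; the fingertips stand env.tip_reach ahead of it and the grasp point (between the pads) lies 2 mm behind it (env.tip_reach is the distance from the TCP to the fingertips, in m); z points along the fingers, y is the line along which they close (so a half turn about z gives the same grasp; the last joint's range is limited). The gripper opens to 87 mm and grips with 3 to 60 N. Pads are 19 mm wide; open, the fingers measure 117 mm over their backs; the gripper's body (75 mm by 190 mm) begins 51 mm behind the grasp point.
Start: joints at [68.474, 18.392, -4.016, 83.108, 1.295, 78.541, -3.26], TCP at [0.247, -0.601, 0.24] pointing down, gripper open.
Joint ranges: [-163.93, 163.93], [-17.29, 119.83], [-79.2, 71.16], [3.27, 140.29], [-89.18, 269.18], [5.43, 117.66], [-154.24, 154.24]. Speed limits (degrees/s): [147.25, 147.25, 180, 180, 180, 180, 180].

### API

Orientations are given as [roll, pitch, yaw] about the fixed x, y, z axes, in that order (R = Rz(yaw) Ry(pitch) Rx(roll)).
In Python, from cell import env, eyes, workorder gives the robot as it stands (env), with the cameras (eyes) and the job (workorder).
- The arm moves only by the shell command python3 steer.py FILE [FORCE], which reads ROWS from the file FILE. ROWS is a JSON list of rows, 1 to 8 of them, each an object with the fields sx, sy, sz (the shift in parts of the range, where 1.0 means 0.6 m), turn (a turn about the tool's z in shares of 120 degrees (1.0 is 120 degrees)), aperture (the finger opening in m); a field left out counts as zero (the opening has to be given); each row is the pose to reach, as a shift and turn from the pose commanded when the command began, along the tool's axes at that moment; what a row does not reach only later rows make up. A row lasts 1/12 s, in which the tool goes at most 0.0417 m and 7.16 degrees, less where a joint would pass 70% of its speed; a pose out of reach is approached as far as the arm can. The fingers move at their own pace and stop on an object; FORCE is the grip in N (left out, the last holds). Time passes only in rows, so rows that do not move let the fingers close. It prints the time, the measured TCP pose, the force, the opening and the grip force at its end. Input that does not fit is refused with a message, and nothing moves.
- env.get_obs(): the state, without advancing time (a new reading comes with each control period).
- eyes.read_camera(name): name is "side" or "top" or "wrist"; returns a dict with "color" (480x640x3 uint8, blue, green, red), "fx", "fy", "cx", "cy" (pixels), "world_from_camera" (4x4, takes a point from camera to world coordinates). Camera axes: x right, y down, z forward; pixel columns grow to the right and rows downward; lengths in m; the calibration is good to about 2 mm. The wrist camera is an equidistant fisheye: a pixel r from the principal point sees the ray r / f radians off the axis. A picture is of the moment at which its call begins. There is no depth.
- workorder.sign_off(): hands the job in; it is judged then, once.
The state is a dict: "time_s": time; "qpos": joint angles; "joint_velocities": joint speeds; "effort": joint torques, N m; "tool_pos": TCP position; "tool_rot": TCP orientation; "force": force on the tool from outside, world axes, zero at the start; "wrist_torque": the same for the moment, N m; "grip_width": finger opening in m; "grasp_force": force on a finger pad.
Only numpy, scipy, OpenCV 4.12 (cv2) and the standard library are available. Lean on these libraries where they do the work, as an engineer would, in place of code of your own. Each camera call takes 0.05 s, during which the arm holds its last target. There are 200 camera calls.

### The job

The blue lid of the sugar tub is only resting on its seal. Starting at the corner with the pull tab, run the closed fingertips clockwise (seen from above) along the raised bead all the way round the lid, right back to the tab, pressing lightly so the air is driven out ahead and the lid ends fully home all round. Do not lift the lid, push the tub about or disturb the red-lidded tub and the other things, and move clear when done.

Things in the scene. Friction and masses are not known exactly. Their poses are not given: they have to be found in the camera images.
- tub: white storage tub, full, about 1.5 kg, loose: 124 (x) x 88 (y) mm, rim 60 mm above its base. Origin: centre of the underside, z up. The seal under the lid resists: 3 to 15 N on the bead (13 N is plenty) at a corner or edge sinks that part and it stays down, while the lid rocks as one piece. Lid fully home: bead crown 66 mm above the tub base all round
- lid: blue stiff, slippery lid, 144 (x) x 108 (y) mm; a pull tab sticks out 22 mm at its +x +y corner, 3 mm below the crown. The raised round bead, 6 mm wide, has its crown on a rounded rectangle 108 x 72 mm (corner radius 10), 18 mm inside the lid's edge. Origin: centre of the underside, 6 mm under the crown; axes as the tub's. Sits crooked, 3.5 to 8 mm too high, 2 mm play
- red_tub: the same kind of tub (1.2 kg) with a red lid, already shut; loose. Origin: centre of the underside; 66 mm tall
- spice_a: green-labelled spice jar with black cap, 45 mm across, 105 mm tall; origin: underside
- spice_b: second spice jar with black cap, orange-green label, 44 mm across, 105 mm tall; origin: underside
- lemon: lemon, 71 x 53 x 51 mm; origin: underside
- spoons: ring of metal measuring spoons, 77 x 120 x 15 mm, lying; origin: underside
- spoon: wooden spoon, 310 x 47 x 14 mm, lying; origin: underside
- cutter: fluted round metal pastry cutter, 67 mm across, 35 mm tall; origin: underside
- tab_corner (a point): point on the crown of the lid's bead, corner with the pull tab (lid +x +y); number 1 of 8 clockwise seen from above
- edge_1 (a point): point on the crown of the lid's bead, middle of the +x edge; number 2 of 8 clockwise seen from above
- corner_1 (a point): point on the crown of the lid's bead, corner +x -y; number 3 of 8 clockwise seen from above
- edge_2 (a point): point on the crown of the lid's bead, middle of the -y edge; number 4 of 8 clockwise seen from above
- corner_2 (a point): point on the crown of the lid's bead, corner -x -y, across from the tab; number 5 of 8 clockwise seen from above
- edge_3 (a point): point on the crown of the lid's bead, middle of the -x edge; number 6 of 8 clockwise seen from above
- corner_3 (a point): point on the crown of the lid's bead, corner -x +y; number 7 of 8 clockwise seen from above
- edge_4 (a point): point on the crown of the lid's bead, middle of the +y edge; number 8 of 8 clockwise seen from above

How it is judged:
By the outcome, as a careful person would: the job done as asked, in the order asked, and still so for the second after the job is handed in, with the robot touching nothing.
It also fails if it takes over 58 s, if anything falls off the work surface, if the arm or the gripper's body presses on something with over 40 N, if the wrist force passes 120 N, or if a joint passes its speed limit or range.

## Working session

There is one attempt and no reset: what is moved stays moved. The work goes in short steps, Python scripts to look and compute and a shell command to move; the robot and the scene stay as the last step left them, time stands still between calls to the robot, and variables do not carry over. Pictures are saved under pics/ and viewed, at most 10 in all, crops included, and the job is handed in when it is done.

```bash
ls; mkdir -p pics; python3 - <<'E'
from cell import env, eyes, workorder
import cv2,numpy as np
o=env.get_obs(); print({k:np.round(v,3).tolist() for k,v in o.items()}, env.tip_reach)
for n in("top","side"):
    c=eyes.read_camera(n); cv2.imwrite(f"pics/{n}0.png",c["color"]); print(n,c["fx"],c["fy"],c["cx"],c["cy"],np.round(c["world_from_camera"],4).tolist())
E
```

```text
cell.py
pics
steer.py
{'time_s': 0.0, 'qpos': [68.476, 18.439, -4.017, 83.176, 1.296, 78.539, -3.258], 'joint_velocities': [-0.082, -0.026, -0.072, 0.177, 0.028, -0.01, -0.071], 'effort': [-0.001, -49.129, -0.404, -31.253, -0.064, 0.044, 0.0], 'tool_pos': [0.247, -0.601, 0.238], 'tool_rot': [-179.892, 0.006, 22.337], 'force': [-0.545, -0.286, -0.586], 'wrist_torque': [0.032, 0.017, 0.052], 'grasp_force': 0.0, 'grip_width': 0.087} 0.017
top 574.7129727350856 574.7129727350856 320.3695988670014 237.05351098121918 [[-0.0075, -0.9978, 0.0653, 0.5031], [-1.0, 0.0075, 0.0007, 0.0002], [-0.0012, -0.0653, -0.9979, 1.3072], [0.0, 0.0, 0.0, 1.0]]
side 487.0360205796066 487.0360205796066 318.2375346982193 235.07510873943832 [[-0.8817, -0.2175, 0.4187, 0.1212], [-0.4712, 0.4516, -0.7576, 0.8246], [-0.0243, -0.8653, -0.5007, 0.617], [0.0, 0.0, 0.0, 1.0]]
```

View pics/top0.png

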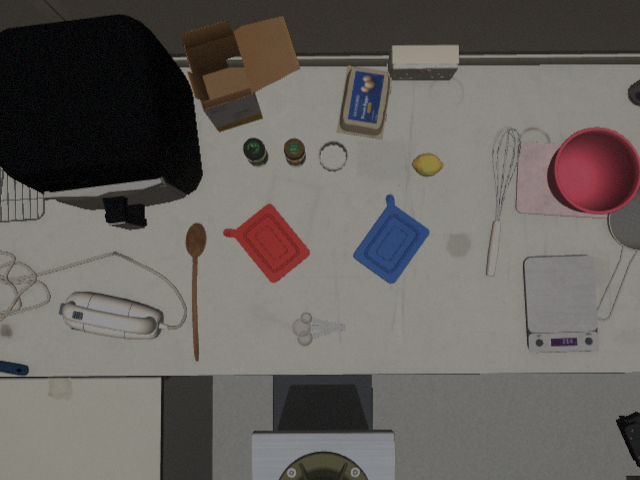

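View pics/side0.png

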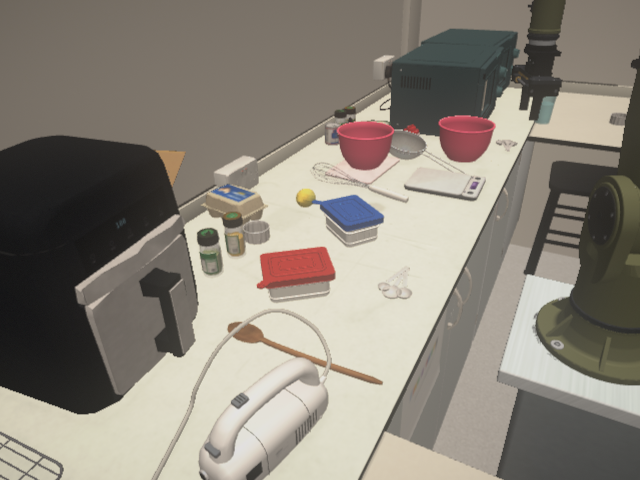

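The top view shows the blue lid's outline at about (354–429, 206–283), with its tab at (390,200). The red tub is at (270,243) and the lemon at (428,164). The side view shows the blue lid at about (350,212), with nothing close to it.

```bash
cat > h.py <<'E'
import cv2,numpy as np
from cell import env, eyes, workorder
def cam(n): 
    c=eyes.read_camera(n); return c
def mask(c,win):
    hsv=cv2.cvtColor(c["color"],cv2.COLOR_BGR2HSV)
    m=cv2.inRange(hsv,(105,120,40),(125,255,255)); k=np.zeros_like(m); x0,x1,y0,y1=win; k[y0:y1,x0:x1]=m[y0:y1,x0:x1]; return k
def ray(c,p):
    T=c["world_from_camera"]; p=np.atleast_2d(p)
    d=np.c_[(p[:,0]-c["cx"])/c["fx"],(p[:,1]-c["cy"])/c["fy"],np.ones(len(p))]@T[:3,:3].T
    return T[:3,3],d
def plane(c,p,z):
    o,d=ray(c,p); return o+d*((z-o[2])/d[:,2])[:,None]
def proj(c,P):
    T=np.linalg.inv(c["world_from_camera"]); q=np.atleast_2d(P)@T[:3,:3].T+T[:3,3]
    return np.c_[c["cx"]+c["fx"]*q[:,0]/q[:,2],c["cy"]+c["fy"]*q[:,1]/q[:,2]]
def tri(c1,p1,c2,p2):
    o1,d1=ray(c1,p1);o2,d2=ray(c2,p2);out=[]
    for a,b in zip(d1,d2):
        s=np.linalg.lstsq(np.c_[a,-b],o2-o1,rcond=None)[0]; A=o1+a*s[0];B=o2+b*s[1]; out.append(np.r_[(A+B)/2,np.linalg.norm(A-B)])
    return np.array(out)
E
python3 - <<'E'
from h import *
t=cam("top");s=cam("side")
mt=mask(t,(345,440,190,290));ms=mask(s,(300,395,190,240))
big=[]
for c,m,w in((t,mt,(340,445,190,290)),(s,ms,(300,395,185,250))):
    x0,x1,y0,y1=w;I=cv2.resize(c["color"][y0:y1,x0:x1],(399,380),interpolation=cv2.INTER_CUBIC)
    M=cv2.cvtColor(cv2.resize(m[y0:y1,x0:x1],(399,380)),cv2.COLOR_GRAY2BGR); big.append(cv2.convertScaleAbs(I,alpha=1.8))
cv2.imwrite("pics/crop.png",np.hstack(big))
mo=cv2.morphologyEx(mt,cv2.MORPH_OPEN,cv2.getStructuringElement(cv2.MORPH_ELLIPSE,(19,19)))
cn=max(cv2.findContours(mo,0,1)[0],key=cv2.contourArea)[:,0].astype(float)
for z in(.066,.07):
    P=plane(t,cn,z)[:,:2]; r=cv2.minAreaRect((P*1000).astype(np.float32)); print(z,r)
b=np.array(cv2.boxPoints(cv2.minAreaRect(cn.astype(np.float32))));print("top box",b.tolist(), mt.sum()/255,ms.sum()/255)
cs=max(cv2.findContours(ms,0,1)[0],key=cv2.contourArea); print(cv2.approxPolyDP(cs,3,True)[:,0].tolist())
# expected
ctr=np.array(r[0])/1000
E
```

```text
0.066 ((569.7455444335938, -151.4019317626953), (106.80557250976562, 143.29098510742188), 54.1842041015625)
0.07 ((569.5307006835938, -150.91317749023438), (106.46137237548828, 142.8291778564453), 54.18422317504883)
top box [[351.6535949707031, 255.99078369140625], [389.6766662597656, 202.1247100830078], [430.2332458496094, 230.75286865234375], [392.2101745605469, 284.61895751953125]] 3312.0 452.0
[[333, 204], [344, 216], [351, 217], [338, 203], [353, 218], [354, 214], [359, 217], [358, 212], [362, 217], [368, 215], [352, 200], [344, 201], [344, 205]]
```

View pics/crop.png

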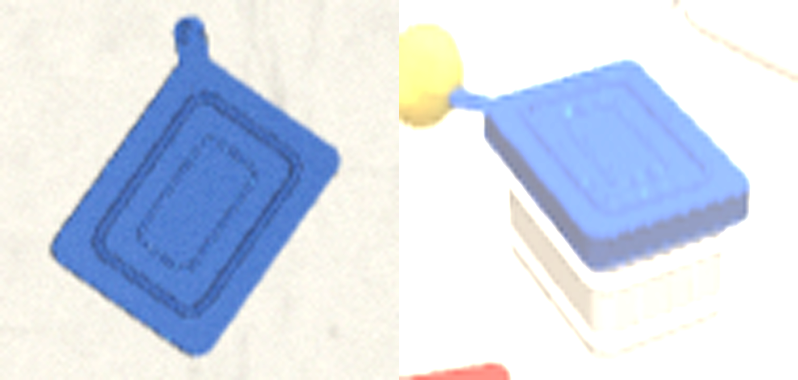

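The crops show the tab at the lid's far corner and the bead concentric with the lid edge. The lid centre is at about (0.570, -0.151) with a yaw of about -35.8°. I'll approach with the fingers closed.

Units first: shifts go in shares of 0.6 m and turns go in shares of 120 degrees. So 0.524 m / 0.6 = 0.8733, -0.268 m / 0.6 = -0.4467, 58.1 degrees / 120 = 0.4842.

```bash
cat > off.py <<'E'
import sys,numpy as np
from cell import env, eyes, workorder
from scipy.spatial.transform import Rotation as R
# lid-frame mm target x y, tip z mm -> shift in tool axes
C=np.array([.5698,-.1512]);Y=np.radians(-35.8)
o=env.get_obs(); p=np.array(o["tool_pos"]); r=R.from_euler('xyz',o["tool_rot"],degrees=True)
c,s=np.cos(Y),np.sin(Y); M=np.array([[c,-s],[s,c]])
tip=p+r.apply([0,0,env.tip_reach]); l=(tip[:2]-C)@M*1000
f=np.array(o["force"])
print("t %.2f lid xy %s tipz %.1f rot %s F %s"%(o["time_s"],np.round(l,1),tip[2]*1000,np.round(o["tool_rot"],1),np.round(f,1)))
if len(sys.argv)>3:
    a=list(map(float,sys.argv[1:4])); g=np.r_[C+M@np.array(a[:2])/1000,a[2]/1000]
    print("shift",np.round(r.inv().apply(g-tip),4),"turn",round(o["tool_rot"][2]+35.8,2))
E
echo '[{"sx":0.8733, "sy":-0.4467, "turn":0.4842, "aperture":0}, {"sx":0.8733, "sy":-0.4467, "turn":0.4842, "aperture":0}, {"sx":0.8733, "sy":-0.4467, "turn":0.4842, "aperture":0}, {"sx":0.8733, "sy":-0.4467, "turn":0.4842, "aperture":0}, {"sx":0.8733, "sy":-0.4467, "turn":0.4842, "aperture":0}, {"sx":0.8733, "sy":-0.4467, "turn":0.4842, "aperture":0}, {"sx":0.8733, "sy":-0.4467, "turn":0.4842, "aperture":0}, {"sx":0.8733, "sy":-0.4467, "turn":0.4842, "aperture":0}]' > next.json && python3 steer.py next.json 10; python3 off.py 51 33 100
```

```text
time_s: 0.87
tool_pos: [0.4534, -0.3602, 0.2396]
tool_rot: [180.0, -0.0, -32.2]
force: [-0.0, -0.3, 0.0]
grip_width: 0.0418
grasp_force: 0.0
t 0.87 lid xy [  27.9 -237.6] tipz 222.6 rot [180.   -0.  -32.2] F [-0.  -0.3  0. ]
shift [ 0.04   -0.2687  0.1225] turn 3.6
```

Scaled: -0.269 m / 0.6 = -0.4483, 0.122 m / 0.6 = 0.2033, 3.6 degrees / 120 = 0.03.

```bash
echo '[{"sx":0.0667, "sy":-0.4483, "sz":0.2033, "turn":0.03, "aperture":0}, {"sx":0.0667, "sy":-0.4483, "sz":0.2033, "turn":0.03, "aperture":0}, {"sx":0.0667, "sy":-0.4483, "sz":0.2033, "turn":0.03, "aperture":0}, {"sx":0.0667, "sy":-0.4483, "sz":0.2033, "turn":0.03, "aperture":0}, {"sx":0.0667, "sy":-0.4483, "sz":0.2033, "turn":0.03, "aperture":0}, {"sx":0.0667, "sy":-0.4483, "sz":0.2033, "turn":0.03, "aperture":0}, {"sx":0.0667, "sy":-0.4483, "sz":0.2033, "turn":0.03, "aperture":0}, {"sx":0.0667, "sy":-0.4483, "sz":0.2033, "turn":0.03, "aperture":0}]' > next.json && python3 steer.py next.json; echo '[{"aperture":0}, {"aperture":0}]' > next.json && python3 steer.py next.json; python3 off.py 51 33 80
```

```text
time_s: 1.53
tool_pos: [0.6305, -0.1449, 0.1139]
tool_rot: [-179.8, 0.3, -34.9]
force: [-0.4, 1.2, -0.6]
grip_width: 0.0008
grasp_force: 0.0
time_s: 1.7
tool_pos: [0.6282, -0.155, 0.1171]
tool_rot: [179.9, 0.0, -35.4]
force: [0.1, -1.0, -0.3]
grip_width: 0.0005
grasp_force: 0.0
t 1.70 lid xy [49.6 31.1] tipz 100.1 rot [179.9   0.  -35.4] F [ 0.1 -1.  -0.3]
shift [ 0.0015 -0.002   0.0201] turn 0.36
```

Scaled: 0.022 m / 0.6 = 0.0367, 0.018 m / 0.6 = 0.03, 0.4 degrees / 120 = 0.0033.

```bash
echo '[{"sx":0.0025, "sy":-0.0033, "sz":0.0167, "turn":0.0033, "aperture":0}, {"sx":0.0025, "sy":-0.0033, "sz":0.03, "turn":0.0033, "aperture":0}, {"sx":0.0025, "sy":-0.0033, "sz":0.0367, "turn":0.0033, "aperture":0}, {"sx":0.0025, "sy":-0.0033, "sz":0.0367, "turn":0.0033, "aperture":0}]' > next.json && python3 steer.py next.json; python3 off.py 51 33 76; echo '[{"sz":0.0033, "aperture":0}, {"sz":0.0033, "aperture":0}]' > next.json && python3 steer.py next.json; python3 off.py 51 33 74
```

```text
time_s: 2.03
tool_pos: [0.6294, -0.1552, 0.0941]
tool_rot: [179.9, 0.1, -36.0]
force: [-1.8, -0.2, 0.4]
grip_width: 0.0006
grasp_force: 0.0
t 2.03 lid xy [50.7 31.6] tipz 77.1 rot [ 1.799e+02  1.000e-01 -3.600e+01] F [-1.8 -0.2  0.4]
shift [ 0.0003 -0.0014  0.0011] turn -0.19
time_s: 2.2
tool_pos: [0.6307, -0.1544, 0.0935]
tool_rot: [180.0, -0.0, -35.9]
force: [0.9, 0.2, -0.6]
grip_width: 0.0005
grasp_force: 0.0
t 2.20 lid xy [51.3 33.1] tipz 76.5 rot [180.   -0.  -35.9] F [ 0.9  0.2 -0.6]
shift [-0.0003  0.0001  0.0025] turn -0.12
```

Now I'll lower in small steps and watch the force.

Scaled: 0.0015 m / 0.6 = 0.0025.

```bash
echo '[{"sz":0.0025, "aperture":0}, {"sz":0.0025, "aperture":0}]' > next.json && python3 steer.py next.json|grep -E 'pos|force:'; echo '[{"sz":0.0025, "aperture":0}, {"sz":0.0025, "aperture":0}]' > next.json && python3 steer.py next.json|grep -E 'pos|force:';  echo '[{"sz":0.0025, "aperture":0}, {"sz":0.0025, "aperture":0}]' > next.json && python3 steer.py next.json|grep -E 'pos|force:'; python3 off.py
```

```text
tool_pos: [0.631, -0.1539, 0.0922]
force: [0.1, -0.7, -0.5]
grasp_force: 0.0
tool_pos: [0.6313, -0.1539, 0.0907]
force: [0.6, -0.3, 1.4]
grasp_force: 0.3
tool_pos: [0.6314, -0.1539, 0.0894]
force: [-0.2, -0.3, 2.1]
grasp_force: 0.8
t 2.70 lid xy [51.5 33.9] tipz 72.4 rot [-1.80e+02 -1.00e-01 -3.59e+01] F [-0.2 -0.3  2.1]
```

Scaled: 0.001 m / 0.6 = 0.0017.

```bash
for i in 1; do echo '[{"sz":0.0017, "aperture":0}, {"sz":0.0017, "aperture":0}]' > next.json && python3 steer.py next.json|grep -E 'force: \['; python3 off.py; echo '[{"sz":0.0017, "aperture":0}, {"sz":0.0017, "aperture":0}]' > next.json && python3 steer.py next.json|grep -E 'force: \['; python3 off.py;  echo '[{"sz":0.0017, "aperture":0}, {"sz":0.0017, "aperture":0}]' > next.json && python3 steer.py next.json|grep -E 'force: \['; python3 off.py; done
```

```text
force: [-1.3, 0.4, 4.4]
t 2.87 lid xy [51.5 33.9] tipz 71.8 rot [-1.80e+02 -1.00e-01 -3.59e+01] F [-1.3  0.4  4.4]
force: [0.2, -0.1, 6.1]
t 3.03 lid xy [51.6 33.9] tipz 71.0 rot [-1.80e+02 -1.00e-01 -3.59e+01] F [ 0.2 -0.1  6.1]
force: [-1.1, 0.7, 6.2]
t 3.20 lid xy [51.7 34. ] tipz 70.1 rot [-1.80e+02 -1.00e-01 -3.59e+01] F [-1.1  0.7  6.2]
```

Scaled: 0.001 m / 0.6 = 0.0017.

```bash
echo '[{"sz":0.0017, "aperture":0}, {"sz":0.0017, "aperture":0}]' > next.json && python3 steer.py next.json>/dev/null; python3 off.py; echo '[{"sz":0.0017, "aperture":0}, {"sz":0.0017, "aperture":0}]' > next.json && python3 steer.py next.json>/dev/null; python3 off.py;  echo '[{"sz":0.0017, "aperture":0}, {"sz":0.0017, "aperture":0}]' > next.json && python3 steer.py next.json>/dev/null; python3 off.py
```

```text
t 3.37 lid xy [51.7 34.1] tipz 69.2 rot [-1.80e+02 -1.00e-01 -3.59e+01] F [-0.7  0.9  7.3]
t 3.53 lid xy [51.8 34.1] tipz 68.3 rot [-1.80e+02 -1.00e-01 -3.59e+01] F [-0.9  0.   7.4]
t 3.70 lid xy [51.9 34.2] tipz 67.4 rot [-1.80e+02 -1.00e-01 -3.59e+01] F [-1.5  1.4  6.6]
```

Scaled: 0.001 m / 0.6 = 0.0017.

```bash
echo '[{"sz":0.0017, "aperture":0}, {"sz":0.0017, "aperture":0}]' > next.json && python3 steer.py next.json>/dev/null; python3 off.py; echo '[{"sz":0.0008, "aperture":0}, {"sz":0.0008, "aperture":0}]' > next.json && python3 steer.py next.json>/dev/null; python3 off.py;  echo '[{"sz":0.0008, "aperture":0}, {"sz":0.0008, "aperture":0}]' > next.json && python3 steer.py next.json>/dev/null; python3 off.py
```

```text
t 3.87 lid xy [51.9 34.3] tipz 66.9 rot [-1.799e+02 -1.000e-01 -3.590e+01] F [-1.2  0.9  8.6]
t 4.03 lid xy [51.9 34.3] tipz 66.8 rot [-1.80e+02 -1.00e-01 -3.59e+01] F [-2.4  0.9 10. ]
t 4.20 lid xy [52.  34.3] tipz 66.7 rot [-1.80e+02 -1.00e-01 -3.59e+01] F [-2.8  0.9 12.5]
```

Scaled: 0.008 m / 0.6 = 0.0133, -0.0003 m / 0.6 = -0.0005.

```bash
echo '[{"sx":0.0017, "sy":0.0067, "sz":-0.0005, "aperture":0}, {"sx":0.0033, "sy":0.0133, "sz":-0.0005, "aperture":0}]' > next.json && python3 steer.py next.json>/dev/null; python3 off.py; echo '[{"sy":0.0067, "aperture":0}, {"sy":0.0133, "aperture":0}]' > next.json && python3 steer.py next.json>/dev/null; python3 off.py;  echo '[{"sy":0.0067, "aperture":0}, {"sy":0.0133, "aperture":0}]' > next.json && python3 steer.py next.json>/dev/null; python3 off.py 54 0 66
```

```text
t 4.37 lid xy [53.9 29.5] tipz 66.9 rot [-179.7   -0.2  -35.8] F [1.6 3.1 9.1]
t 4.53 lid xy [54.6 21.5] tipz 67.0 rot [-179.7   -0.3  -35.8] F [3.6 4.3 8. ]
t 4.70 lid xy [54.7 13.3] tipz 67.0 rot [-179.7   -0.3  -35.8] F [3.7 3.3 6.8]
shift [-0.0007  0.0133  0.0009] turn 0.03
```

Scaled: 0.004 m / 0.6 = 0.0067, 0.002 m / 0.6 = 0.0033.

```bash
echo '[{"sx":-0.0008, "sy":0.0033, "sz":0.0008, "aperture":0}, {"sx":-0.0008, "sy":0.0067, "sz":0.0013, "aperture":0}]' > next.json && python3 steer.py next.json>/dev/null; python3 off.py; echo '[{"sy":0.005, "aperture":0}, {"sy":0.01, "aperture":0}]' > next.json && python3 steer.py next.json>/dev/null; python3 off.py;  echo '[{"sy":0.005, "aperture":0}, {"sy":0.01, "aperture":0}]' > next.json && python3 steer.py next.json>/dev/null; python3 off.py 54 -26 66; echo '[{"sy":0.005, "aperture":0}, {"sy":0.01, "aperture":0}]' > next.json && python3 steer.py next.json>/dev/null; python3 off.py 54 -26 66
```

```text
t 4.87 lid xy [54.7 10. ] tipz 66.8 rot [-179.6   -0.4  -35.8] F [ 2.7  4.3 11.6]
t 5.03 lid xy [54.7  4.3] tipz 66.9 rot [-179.6   -0.4  -35.8] F [3.6 3.6 9.5]
t 5.20 lid xy [54.6 -2.3] tipz 66.6 rot [-179.7   -0.3  -35.8] F [3.7 3.1 9. ]
shift [-0.0006  0.0237  0.0005] turn 0.03
t 5.37 lid xy [54.5 -8.5] tipz 66.4 rot [-179.7   -0.3  -35.8] F [2.5 3.7 9.2]
shift [-0.0005  0.0175  0.0003] turn 0.02
```

Scaled: 0.006 m / 0.6 = 0.01, 0.003 m / 0.6 = 0.005.

```bash
echo '[{"sy":0.005, "aperture":0}, {"sy":0.01, "aperture":0}]' > next.json && python3 steer.py next.json>/dev/null; python3 off.py; echo '[{"sy":0.005, "sz":0.0003, "aperture":0}, {"sy":0.01, "sz":0.0003, "aperture":0}]' > next.json && python3 steer.py next.json>/dev/null; python3 off.py;  echo '[{"sy":0.005, "aperture":0}, {"sy":0.0083, "aperture":0}]' > next.json && python3 steer.py next.json>/dev/null; python3 off.py 51 -33 66
```

```text
t 5.53 lid xy [ 54.5 -14.5] tipz 66.4 rot [-179.7   -0.3  -35.8] F [2.8 3.2 9.3]
t 5.70 lid xy [ 54.6 -20.3] tipz 66.4 rot [-179.7   -0.3  -35.8] F [ 2.8  4.  10.5]
t 5.87 lid xy [ 54.6 -25.5] tipz 66.4 rot [-179.7   -0.3  -35.8] F [ 2.3  4.2 10. ]
shift [-0.0036  0.0075  0.0003] turn 0.02
```

Scaled: 0.0078 m / 0.6 = 0.013, 0.005 m / 0.6 = 0.0083.

```bash
echo '[{"sx":-0.0008, "sy":0.005, "sz":0.0003, "aperture":0}, {"sx":-0.0025, "sy":0.0083, "sz":0.0003, "aperture":0}, {"sx":-0.006, "sy":0.013, "sz":0.0003, "aperture":0}]' > next.json && python3 steer.py next.json>/dev/null; python3 off.py; echo '[{"sz":0.0003, "aperture":0}, {"sz":0.0003, "aperture":0}]' > next.json && python3 steer.py next.json>/dev/null; python3 off.py;  echo '[{"sx":-0.0058, "sy":0.0033, "sz":-0.0003, "aperture":0}, {"sx":-0.0117, "sy":0.005, "sz":-0.0003, "aperture":0}]' > next.json && python3 steer.py next.json>/dev/null; python3 off.py 44 -36 66
python3 - <<'E'
from h import *
t=cam("top");s=cam("side")
a=cv2.resize(t["color"][190:290,340:445],(399,380),interpolation=2);b=cv2.resize(s["color"][160:260,295:400],(399,380),interpolation=2)
cv2.imwrite("pics/c2.png",cv2.convertScaleAbs(np.hstack([a,b]),alpha=1.6))
E
```

```text
t 6.12 lid xy [ 52.2 -32.8] tipz 66.6 rot [-179.6   -0.5  -35.8] F [ 5.6  2.7 11. ]
t 6.28 lid xy [ 51.9 -33.6] tipz 66.5 rot [-179.7   -0.4  -35.8] F [ 2.9  2.3 11.4]
t 6.45 lid xy [ 46.3 -37.5] tipz 66.8 rot [-179.7   -0.6  -35.8] F [ 4.8 -0.9  9.8]
shift [-0.0023 -0.0015  0.0008] turn -0.03
```

View pics/c2.png

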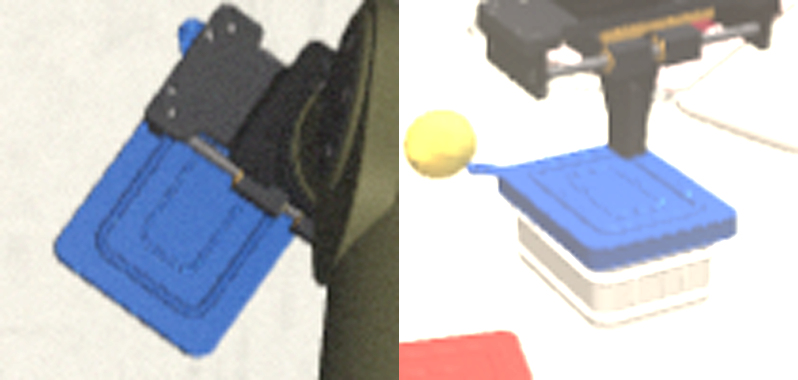

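The picture shows the fingertip on the far right corner of the bead at crop (625,150). The lid is still square on the tub and has not visibly shifted.

Scaled: -0.006 m / 0.6 = -0.01, -0.001 m / 0.6 = -0.0017.

```bash
echo '[{"sx":-0.005, "sy":-0.0017, "sz":0.0003, "aperture":0}, {"sx":-0.01, "sy":-0.0017, "sz":0.0003, "aperture":0}]' > next.json && python3 steer.py next.json>/dev/null; python3 off.py; echo '[{"sx":-0.005, "aperture":0}, {"sx":-0.01, "aperture":0}]' > next.json && python3 steer.py next.json>/dev/null; python3 off.py;  echo '[{"sx":-0.005, "aperture":0}, {"sx":-0.01, "aperture":0}]' > next.json && python3 steer.py next.json>/dev/null; python3 off.py 0 -36 66; echo '[{"sx":-0.005, "aperture":0}, {"sx":-0.01, "aperture":0}]' > next.json && python3 steer.py next.json>/dev/null; python3 off.py 0 -36 66
```

```text
t 6.72 lid xy [ 41.3 -38.1] tipz 66.9 rot [-179.9   -0.7  -35.9] F [ 3.9 -2.8 11. ]
t 6.88 lid xy [ 35.7 -38.5] tipz 67.1 rot [-179.9   -0.7  -35.9] F [ 5.  -3.6 10.6]
t 7.05 lid xy [ 30.1 -38.6] tipz 67.3 rot [-179.9   -0.8  -35.9] F [ 5.1 -3.5 11.5]
shift [-0.0301 -0.0025  0.0009] turn -0.13
t 7.22 lid xy [ 24.4 -38.5] tipz 67.5 rot [-179.8   -0.8  -35.9] F [ 5.1 -4.  12. ]
shift [-0.0244 -0.0024  0.0012] turn -0.13
```

Scaled: -0.002 m / 0.6 = -0.0033, -0.001 m / 0.6 = -0.0017.

```bash
echo '[{"sy":-0.0017, "aperture":0}, {"sy":-0.0033, "aperture":0}, {"sy":-0.0033, "aperture":0}]' > next.json && python3 steer.py next.json>/dev/null; python3 off.py; echo '[{"sx":-0.0033, "aperture":0}, {"sx":-0.0067, "aperture":0}, {"sx":-0.01, "aperture":0}]' > next.json && python3 steer.py next.json>/dev/null; python3 off.py;  echo '[{"sx":-0.0033, "aperture":0}, {"sx":-0.0067, "aperture":0}, {"sx":-0.01, "aperture":0}]' > next.json && python3 steer.py next.json>/dev/null; python3 off.py 0 -36 66
```

```text
t 7.47 lid xy [ 23.8 -38.4] tipz 67.5 rot [180.   -0.7 -36. ] F [ 1.4 -4.8 14.2]
t 7.72 lid xy [ 19.1 -37.4] tipz 67.8 rot [-179.9   -0.9  -36. ] F [ 4.8 -6.6 12.6]
t 7.97 lid xy [ 13.3 -36.8] tipz 68.1 rot [-179.9   -0.9  -35.9] F [ 5.7 -4.7 13.2]
shift [-0.0133 -0.0007  0.0018] turn -0.15
```

Scaled: -0.006 m / 0.6 = -0.01, -0.0003 m / 0.6 = -0.0005.

```bash
echo '[{"sx":-0.005, "sz":-0.0005, "aperture":0}, {"sx":-0.01, "sz":-0.0005, "aperture":0}, {"sx":-0.01, "sz":-0.0005, "aperture":0}]' > next.json && python3 steer.py next.json>/dev/null; python3 off.py; echo '[{"sx":-0.005, "sz":-0.0002, "aperture":0}, {"sx":-0.01, "sz":-0.0003, "aperture":0}, {"sx":-0.01, "sz":-0.0003, "aperture":0}]' > next.json && python3 steer.py next.json>/dev/null; python3 off.py;  echo '[{"aperture":0}, {"aperture":0}, {"aperture":0}, {"aperture":0}]' > next.json && python3 steer.py next.json>/dev/null; python3 off.py 0 -36 66
```

```text
t 8.22 lid xy [  6.  -36.3] tipz 67.8 rot [-179.8   -0.8  -35.9] F [ 5.3 -3.5 10.7]
t 8.47 lid xy [ -1.3 -36.3] tipz 67.1 rot [-179.9   -0.6  -35.9] F [ 3.6 -2.9  9.7]
t 8.80 lid xy [ -1.4 -36.3] tipz 66.8 rot [-179.9   -0.6  -35.9] F [ 4.7 -1.8  9.7]
shift [ 0.0013 -0.0003  0.0008] turn -0.1
```

Scaled: -0.006 m / 0.6 = -0.01, -0.003 m / 0.6 = -0.005.

```bash
echo '[{"sz":0.0003, "aperture":0}, {"sx":-0.005, "sz":0.0003, "aperture":0}, {"sx":-0.01, "sz":0.0003, "aperture":0}]' > next.json && python3 steer.py next.json>/dev/null; python3 off.py; echo '[{"sx":-0.0033, "aperture":0}, {"sx":-0.0067, "aperture":0}, {"sx":-0.01, "aperture":0}]' > next.json && python3 steer.py next.json>/dev/null; python3 off.py;  echo '[{"sx":-0.0033, "aperture":0}, {"sx":-0.0067, "aperture":0}, {"sx":-0.01, "aperture":0}]' > next.json && python3 steer.py next.json>/dev/null; python3 off.py;echo '[{"sx":-0.0033, "aperture":0}, {"sx":-0.0067, "aperture":0}, {"sx":-0.01, "aperture":0}]' > next.json && python3 steer.py next.json>/dev/null; python3 off.py -44 -36 66
```

```text
t 9.05 lid xy [ -7.  -36.3] tipz 66.7 rot [-179.9   -0.6  -35.9] F [ 4.9 -1.7  9.9]
t 9.30 lid xy [-13.1 -36.2] tipz 66.8 rot [-179.9   -0.6  -35.9] F [ 3.3 -2.7  9.2]
t 9.55 lid xy [-19.  -36.1] tipz 66.8 rot [-179.8   -0.6  -35.9] F [ 3.7 -2.8 10.2]
t 9.80 lid xy [-25.4 -36.1] tipz 66.5 rot [-179.9   -0.6  -35.9] F [ 3.9 -2.7  9.6]
shift [-0.0186 -0.0001  0.0003] turn -0.1
```

Scaled: -0.006 m / 0.6 = -0.01, -0.004 m / 0.6 = -0.0067.

```bash
echo '[{"sx":-0.0033, "sz":0.0002, "aperture":0}, {"sx":-0.0067, "sz":0.0003, "aperture":0}, {"sx":-0.01, "sz":0.0003, "aperture":0}]' > next.json && python3 steer.py next.json>/dev/null; python3 off.py; echo '[{"sx":-0.0033, "aperture":0}, {"sx":-0.0067, "aperture":0}, {"sx":-0.01, "aperture":0}]' > next.json && python3 steer.py next.json>/dev/null; python3 off.py;  echo '[{"sx":-0.0033, "aperture":0}, {"sx":-0.0067, "aperture":0}, {"sx":-0.01, "aperture":0}]' > next.json && python3 steer.py next.json>/dev/null; python3 off.py;echo '[{"sx":-0.005, "sy":-0.0017, "aperture":0}, {"sx":-0.01, "sy":-0.005, "aperture":0}, {"sx":-0.01, "sy":-0.005, "aperture":0}]' > next.json && python3 steer.py next.json>/dev/null; python3 off.py -51 -33 66
```

```text
t 10.05 lid xy [-31.1 -36.1] tipz 66.4 rot [-179.8   -0.6  -35.9] F [ 3.5 -2.2  9.9]
t 10.30 lid xy [-37.1 -36. ] tipz 66.4 rot [-179.8   -0.6  -35.9] F [ 4.5 -2.2  9.7]
t 10.55 lid xy [-43.1 -36. ] tipz 66.4 rot [-179.8   -0.6  -35.9] F [ 4.6 -2.  10.2]
t 10.80 lid xy [-49.4 -33.8] tipz 66.5 rot [-179.9   -0.6  -35.9] F [ 2.1 -3.5 12. ]
shift [-0.0016 -0.0008  0.0005] turn -0.1
```

Scaled: -0.008 m / 0.6 = -0.0133, -0.0045 m / 0.6 = -0.0075.

```bash
echo '[{"sx":-0.0027, "sy":-0.0017, "aperture":0}, {"sx":-0.0058, "sy":-0.0067, "aperture":0}, {"sx":-0.0075, "sy":-0.0133, "aperture":0}]' > next.json && python3 steer.py next.json>/dev/null; python3 off.py; echo '[{"sy":-0.0033, "aperture":0}, {"sy":-0.0067, "aperture":0}, {"sy":-0.01, "aperture":0}]' > next.json && python3 steer.py next.json>/dev/null; python3 off.py;  echo '[{"sy":-0.0033, "aperture":0}, {"sy":-0.0067, "aperture":0}, {"sy":-0.01, "aperture":0}]' > next.json && python3 steer.py next.json>/dev/null; python3 off.py;echo '[{"sy":-0.0033, "aperture":0}, {"sy":-0.0067, "aperture":0}, {"sy":-0.01, "aperture":0}]' > next.json && python3 steer.py next.json>/dev/null; python3 off.py -54 0 66
```

```text
t 11.05 lid xy [-53.9 -28.2] tipz 66.3 rot [179.9  -0.5 -36. ] F [-1.3 -6.3 12.6]
t 11.30 lid xy [-54.6 -22.8] tipz 66.0 rot [179.8  -0.4 -36. ] F [-4.5 -7.3 15.1]
t 11.55 lid xy [-55.2 -17.4] tipz 66.0 rot [179.8  -0.3 -36. ] F [-6.1 -5.9 17.3]
t 11.80 lid xy [-55.4 -11.3] tipz 65.9 rot [179.8  -0.3 -36. ] F [-5.3 -6.4 17.1]
shift [ 0.0014 -0.0113 -0.0002] turn -0.21
```

```bash
echo '[{"sx":0.0008, "sz":-0.0017, "aperture":0}, {"sx":0.0017, "sz":-0.0025, "aperture":0}]' > next.json && python3 steer.py next.json>/dev/null; python3 off.py; echo '[{"sy":-0.005, "aperture":0}, {"sy":-0.0083, "aperture":0}]' > next.json && python3 steer.py next.json>/dev/null; python3 off.py -54 0 66
```

```text
t 11.97 lid xy [-55.6  -9.7] tipz 66.2 rot [179.9  -0.2 -36. ] F [-2.4 -2.3  7.9]
t 12.13 lid xy [-55.7  -5.1] tipz 66.1 rot [179.9  -0.2 -36. ] F [-3.5 -3.5 10.6]
shift [ 0.0017 -0.0051  0.0001] turn -0.17
```

Scaled: -0.005 m / 0.6 = -0.0083, -0.003 m / 0.6 = -0.005.

```bash
echo '[{"sx":0.0017, "sy":-0.005, "aperture":0}, {"sx":0.0025, "sy":-0.0083, "aperture":0}]' > next.json && python3 steer.py next.json>/dev/null; python3 off.py; echo '[{"sy":-0.005, "aperture":0}, {"sy":-0.0083, "aperture":0}]' > next.json && python3 steer.py next.json>/dev/null; python3 off.py -54 26 66
```

```text
t 12.30 lid xy [-54.7  -0.1] tipz 66.0 rot [ 1.798e+02 -1.000e-01 -3.600e+01] F [-4.9 -3.6 10.4]
t 12.47 lid xy [-54.4   5. ] tipz 66.0 rot [ 1.798e+02 -1.000e-01 -3.600e+01] F [-3.2 -3.8 10.7]
shift [ 0.0003 -0.0211 -0.    ] turn -0.15
```

Scaled: -0.005 m / 0.6 = -0.0083, -0.003 m / 0.6 = -0.005.

```bash
echo '[{"sy":-0.005, "aperture":0}, {"sy":-0.0083, "aperture":0}]' > next.json && python3 steer.py next.json>/dev/null; python3 off.py -54 26 66; echo '[{"sy":-0.005, "aperture":0}, {"sy":-0.0083, "aperture":0}]' > next.json && python3 steer.py next.json>/dev/null; python3 off.py -54 26 66
```

```text
t 12.63 lid xy [-54.3  10. ] tipz 66.1 rot [ 1.799e+02 -1.000e-01 -3.600e+01] F [-2.9 -3.4  9.6]
shift [ 0.0003 -0.016   0.    ] turn -0.15
t 12.80 lid xy [-54.3  15.1] tipz 66.1 rot [179.9  -0.2 -36. ] F [-2.8 -4.   9.7]
shift [ 0.0002 -0.0109  0.    ] turn -0.15
```

Scaled: -0.006 m / 0.6 = -0.01, -0.003 m / 0.6 = -0.005.

```bash
echo '[{"sy":-0.005, "aperture":0}, {"sy":-0.01, "aperture":0}]' > next.json && python3 steer.py next.json>/dev/null; python3 off.py; echo '[{"sy":-0.005, "aperture":0}, {"sy":-0.0083, "aperture":0}]' > next.json && python3 steer.py next.json>/dev/null; python3 off.py; echo '[{"sx":0.0017, "sy":-0.005, "aperture":0}, {"sx":0.005, "sy":-0.0108, "aperture":0}, {"sx":0.005, "sy":-0.0108, "aperture":0}]' > next.json && python3 steer.py next.json>/dev/null; python3 off.py -51 33 66; echo '[{"sx":0.005, "sy":-0.0033, "aperture":0}, {"sx":0.0117, "sy":-0.005, "aperture":0}]' > next.json && python3 steer.py next.json>/dev/null; python3 off.py -44 36 66
```

```text
t 12.97 lid xy [-54.2  20.8] tipz 66.0 rot [ 1.798e+02 -1.000e-01 -3.600e+01] F [-2.7 -3.9 10. ]
t 13.13 lid xy [-54.2  26.1] tipz 66.1 rot [179.9  -0.2 -36. ] F [-2.5 -4.2 10.6]
t 13.38 lid xy [-51.7  33. ] tipz 66.1 rot [ 1.799e+02 -1.000e-01 -3.590e+01] F [-4.3 -2.8 12.6]
shift [ 0.0007 -0.      0.0001] turn -0.12
t 13.55 lid xy [-46.8  36.4] tipz 66.1 rot [ 1.799e+02  1.000e-01 -3.590e+01] F [-7.4  1.  14.6]
shift [0.0028 0.0004 0.0001] turn -0.11
```

Scaled: 0.004 m / 0.6 = 0.0067, 0.001 m / 0.6 = 0.0017.

```bash
echo '[{"sx":0.0017, "sz":-0.0012, "aperture":0}, {"sx":0.0067, "sz":-0.0015, "aperture":0}]' > next.json && python3 steer.py next.json>/dev/null; python3 off.py; echo '[{"sx":0.005, "aperture":0}, {"sx":0.0083, "aperture":0}]' > next.json && python3 steer.py next.json>/dev/null; python3 off.py 0 36 66
```

```text
t 13.72 lid xy [-42.6  37.7] tipz 66.3 rot [ 1.80e+02  1.00e-01 -3.59e+01] F [-2.3  2.2  7.1]
t 13.88 lid xy [-37.5  37.9] tipz 66.2 rot [-1.80e+02  1.00e-01 -3.59e+01] F [-2.4  2.2  7.7]
shift [0.0375 0.0018 0.0001] turn -0.06
```

Scaled: 0.006 m / 0.6 = 0.01, 0.003 m / 0.6 = 0.005.

```bash
echo '[{"sx":0.005, "sy":0.0017, "sz":0.0003, "aperture":0}, {"sx":0.01, "sy":0.0025, "sz":0.0005, "aperture":0}]' > next.json && python3 steer.py next.json>/dev/null; python3 off.py; echo '[{"sx":0.005, "aperture":0}, {"sx":0.01, "aperture":0}]' > next.json && python3 steer.py next.json>/dev/null; python3 off.py;  echo '[{"sx":0.005, "aperture":0}, {"sx":0.01, "aperture":0}]' > next.json && python3 steer.py next.json>/dev/null; python3 off.py 0 36 66
```

```text
t 14.05 lid xy [-31.6  37.1] tipz 66.2 rot [-1.799e+02  1.000e-01 -3.580e+01] F [-3.1  2.5  9.4]
t 14.22 lid xy [-25.8  36.9] tipz 66.2 rot [-1.80e+02  1.00e-01 -3.58e+01] F [-4.2  2.7  9.4]
t 14.38 lid xy [-19.8  36.7] tipz 66.1 rot [-1.80e+02  1.00e-01 -3.58e+01] F [-4.   2.4 10. ]
shift [0.0198 0.0007 0.0001] turn -0.04
```

Scaled: 0.006 m / 0.6 = 0.01, 0.003 m / 0.6 = 0.005.

```bash
echo '[{"sx":0.005, "sy":0.0008, "aperture":0}, {"sx":0.01, "sy":0.0008, "aperture":0}]' > next.json && python3 steer.py next.json>/dev/null; python3 off.py; echo '[{"sx":0.005, "aperture":0}, {"sx":0.01, "aperture":0}]' > next.json && python3 steer.py next.json>/dev/null; python3 off.py;  echo '[{"sx":0.005, "aperture":0}, {"sx":0.01, "aperture":0}]' > next.json && python3 steer.py next.json>/dev/null; python3 off.py; echo '[{"sx":0.005, "aperture":0}, {"sx":0.01, "aperture":0}]' > next.json && python3 steer.py next.json>/dev/null; python3 off.py 44 36 66
```

```text
t 14.55 lid xy [-13.7  36.3] tipz 66.2 rot [-1.80e+02  1.00e-01 -3.58e+01] F [-4.3  1.6  8.6]
t 14.72 lid xy [-7.8 36.3] tipz 66.1 rot [-1.80e+02  1.00e-01 -3.58e+01] F [-3.6  2.   8.5]
t 14.88 lid xy [-1.8 36.2] tipz 66.2 rot [-1.80e+02  1.00e-01 -3.58e+01] F [-3.6  2.6  8.9]
t 15.05 lid xy [ 4.3 36.1] tipz 66.2 rot [-1.80e+02  1.00e-01 -3.58e+01] F [-4.5  3.1  9.3]
shift [0.0397 0.0001 0.0001] turn -0.04
```

```bash
echo '[{"sx":0.005, "aperture":0}, {"sx":0.01, "aperture":0}]' > next.json && python3 steer.py next.json>/dev/null; python3 off.py; echo '[{"sx":0.005, "aperture":0}, {"sx":0.01, "aperture":0}]' > next.json && python3 steer.py next.json>/dev/null; python3 off.py;  echo '[{"sx":0.005, "aperture":0}, {"sx":0.01, "aperture":0}]' > next.json && python3 steer.py next.json>/dev/null; python3 off.py; echo '[{"sx":0.005, "aperture":0}, {"sx":0.01, "aperture":0}]' > next.json && python3 steer.py next.json>/dev/null; python3 off.py; echo '[{"sx":0.005, "aperture":0}, {"sx":0.01, "aperture":0}]' > next.json && python3 steer.py next.json>/dev/null; python3 off.py; echo '[{"sx":0.005, "aperture":0}, {"sx":0.01, "aperture":0}]' > next.json && python3 steer.py next.json>/dev/null; python3 off.py 51 33 66
```

```text
t 15.22 lid xy [10.3 36. ] tipz 66.2 rot [-1.80e+02  1.00e-01 -3.58e+01] F [-3.2  2.1  8.8]
t 15.38 lid xy [16.3 36. ] tipz 66.2 rot [-1.80e+02  1.00e-01 -3.58e+01] F [-3.1  2.2  8.3]
t 15.55 lid xy [22.3 35.9] tipz 66.2 rot [ 1.80e+02  1.00e-01 -3.58e+01] F [-3.   2.5  9.8]
t 15.72 lid xy [28.3 35.8] tipz 66.2 rot [ 1.80e+02  1.00e-01 -3.59e+01] F [-3.8  1.4  8.8]
t 15.88 lid xy [34.3 35.7] tipz 66.2 rot [ 1.80e+02  1.00e-01 -3.59e+01] F [-4.2  1.1  8.4]
t 16.05 lid xy [40.3 35.7] tipz 66.2 rot [ 1.80e+02  1.00e-01 -3.59e+01] F [-4.1  1.8  9.1]
shift [0.0107 0.0027 0.0002] turn -0.06
```

Scaled: 0.011 m / 0.6 = 0.0183, 0.007 m / 0.6 = 0.0117.

```bash
echo '[{"sx":0.005, "aperture":0}, {"sx":0.0117, "sy":0.0017, "aperture":0}, {"sx":0.0183, "sy":0.0042, "aperture":0}]' > next.json && python3 steer.py next.json>/dev/null; python3 off.py; echo '[{"sy":0.0017, "sz":0.0005, "aperture":0}, {"sy":0.0017, "sz":0.0005, "aperture":0}]' > next.json && python3 steer.py next.json>/dev/null; python3 off.py 51 33 66
```

```text
t 16.30 lid xy [51.3 34.1] tipz 66.2 rot [-1.799e+02  1.000e-01 -3.580e+01] F [-1.8  2.5  7.8]
t 16.47 lid xy [52.4 33.6] tipz 66.3 rot [-1.799e+02 -1.000e-01 -3.580e+01] F [-0.9  1.7  6.1]
shift [-0.0014  0.0006  0.0003] turn -0.04
```

Scaled: -0.001 m / 0.6 = -0.0017, 0.0007 m / 0.6 = 0.0012.

```bash
echo '[{"sx":-0.0017, "sz":0.0008, "aperture":0}, {"sx":-0.0017, "sz":0.0012, "aperture":0}, {"sx":-0.0017, "sz":0.0012, "aperture":0}]' > next.json && python3 steer.py next.json>/dev/null; python3 off.py; echo '[{"sz":-0.005, "aperture":0}, {"sz":-0.0167, "aperture":0}, {"sz":-0.05, "aperture":0}, {"sz":-0.1, "aperture":0}, {"sz":-0.1667, "aperture":0}, {"sz":-0.2167, "aperture":0}, {"sz":-0.2167, "aperture":0}]' > next.json && python3 steer.py next.json; echo '[{"sy":0.5, "sz":-0.1, "aperture":0}, {"sy":0.5, "sz":-0.1, "aperture":0}, {"sy":0.5, "sz":-0.1, "aperture":0}, {"sy":0.5, "sz":-0.1, "aperture":0}, {"sy":0.5, "sz":-0.1, "aperture":0}, {"sy":0.5, "sz":-0.1, "aperture":0}, {"sy":0.5, "sz":-0.1, "aperture":0}, {"sy":0.5, "sz":-0.1, "aperture":0}]' > next.json && python3 steer.py next.json
python3 - <<'E'
from h import *
t=cam("top");s=cam("side")
a=cv2.resize(t["color"][190:290,340:445],(399,380),interpolation=2);b=cv2.resize(s["color"][160:260,295:400],(399,380),interpolation=2)
cv2.imwrite("pics/c3.png",cv2.convertScaleAbs(np.hstack([a,b]),alpha=1.6))
cv2.imwrite("pics/s3.png",s["color"])
E
```

```text
t 16.72 lid xy [52.4 33.6] tipz 66.2 rot [-179.8   -0.2  -35.8] F [0.2 0.7 7.8]
time_s: 17.3
tool_pos: [0.6332, -0.156, 0.2191]
tool_rot: [-179.8, -0.6, -35.9]
force: [1.6, -0.5, 1.6]
grip_width: 0.0005
grasp_force: 0.0
time_s: 17.97
tool_pos: [0.448, -0.4055, 0.2721]
tool_rot: [179.7, -0.0, -36.5]
force: [-0.0, -1.6, -0.6]
grip_width: 0.0003
grasp_force: 0.0
```

View pics/c3.png

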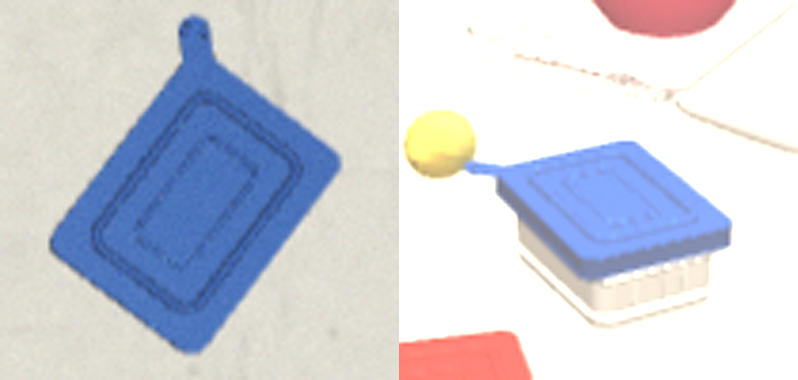

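The lid now sits level and low all round (crop (500–730, 145–275)). The tub and the other things in view have not moved, and the arm is clear.

```bash
echo '[{"aperture":0}, {"aperture":0}, {"aperture":0}, {"aperture":0}]' > next.json && python3 steer.py next.json >/dev/null; python3 -c "
from cell import env, eyes, workorder
print(workorder.sign_off())"
```

```text
the job is handed in; nothing more can be done
None
```

I ran the closed fingertips clockwise round the bead from the tab back to the tab; the fingertip heights and final pictures show the lid home and level, though the press briefly reached about 17 N on the -x edge, above the 15 N guide, before I backed it off, and the job is handed in with the arm clear.

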